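Put the calibration weights back in their rail in order of size

ROBOT

A 6-joint arm with a two-finger parallel gripper is mounted at the origin on a cart in front of the work surface, level with it; the furniture and walls round the work are solid. World frame = base frame: x ahead of the robot, y to its left, z up, the work surface at z = 0. Lengths are in mm, angles in rad, forces in N, time in s.
With the tool pointing down it reaches from about 350 to 775 mm from the base axis. Payload 7.3 kg.
Tool frame: the origin (TCP) lies midway between the tips of the shut fingers; the grasp point (between the pads) lies 19 mm behind it; z points along the fingers, y is the line along which they close (so a half turn about z gives the same grasp; the last joint's range is limited). The gripper opens to 92 mm and grips with 3 to 60 N. Pads are 19 mm wide; open, the fingers measure 130 mm over their backs; the gripper's body (75 mm by 190 mm) begins 47 mm behind the grasp point.
Start: joints at [1.064, 0.342, 1.524, -0, 1.275, -0.146], TCP at [185.324, 491.223, 226.741] pointing down, gripper open.
Joint ranges: [-2.53, 2.53], [-0.77, 2.02], [0.04, 2.7], [-1, 4.14], [0.28, 2.66], [-3.11, 3.11]. Speed limits (rad/s): [2.57, 2.57, 3.14, 3.14, 3.14, 3.14].

INTERFACE

Orientations are given as [roll, pitch, yaw] about the fixed x, y, z axes, in that order (R = Rz(yaw) Ry(pitch) Rx(roll)).
In Python, from plant import monitor, optics, workorder gives the robot as it stands. The module is installed in compiled form; this text tells all that it offers.
- The arm moves only by the tool servo_tool, never from a script. Its arguments are lists of equal length, an entry for each row: "linear": the shift along the tool's x, y, z as a fraction of full scale, a list of three; "spin": the turn about the tool's z as a fraction of full scale. In form: {"linear": [[dx, dy, dz], ...], "spin": [spin, ...]}. A call has exactly 8 rows; each row shifts and turns the commanded pose from where the row before left it, along the tool's axes as they then stand; what a row does not reach is not made up. Full scale, the value 1, is 200 mm for a shift and 90 degrees for a turn. A row lasts 1/8 s, in which the tool goes at most 62.5 mm and 10.7 degrees, less where a joint would pass 70% of its speed; a pose out of reach is approached as far as the arm can. A call with a number of a shift or a turn outside -1 to 1 is refused whole. A call with a gripper value outside its range is refused whole. "hand" is the opening, from -1 (shut) to 1 (fully open), set as the call begins (left out, the last holds). The fingers move at their own pace and stop on an object; the grip force is fixed at half the most. Time passes only in rows, so rows that do not move let the fingers close, or fill a call up. It gives the time, the measured TCP pose, the force, the opening and the grip force at its end, in the units of the state.
- monitor.get_obs(): the state, without advancing time (a new reading comes with each control period).
- optics.capture(name): name is "scene" or "top" or "wrist"; returns a dict with "frame" (420x560x3 uint8, blue, green, red), "K" (3x3 intrinsics, pixels), "world_to_cam" (4x4, takes a point from world to camera coordinates). Camera axes: x right, y down, z forward; pixel columns grow to the right and rows downward; lengths in mm; the calibration is good to about 2 mm. A picture is of the moment at which its call begins. There is no depth.
- workorder.close_job(): hands the job in; it is judged then, once.
The state is a dict: "time": time; "joint_positions": joint angles; "dq": joint speeds; "tau": joint torques, N m; "tool_pos": TCP position; "tcp_rot": TCP orientation; "contact_force": force on the tool from outside, world axes, zero at the start; "moment": the same for the moment, N m; "grip_width": finger opening in mm; "finger_force": force on a finger pad.
Only numpy, scipy, OpenCV 4.12 (cv2) and the standard library are available. Lean on these libraries where they do the work, as an engineer would, in place of code of your own. Each camera call takes 0.05 s, during which the arm holds its last target. There are 200 camera calls.

TASK

The bonder's force calibration is finished: put the four steel calibration weights back in the cups of their storage rail, lined up in order of size, each standing upright and fully down in the cup that fits it, from the largest weight in the largest cup to the smallest in the smallest. Set them down rather than dropping them, do not tip any over, and leave the vial that stands among them where it is.

Things in the scene. Friction and masses are not known exactly. Their poses are not given: they have to be found in the camera images.
- weight_500: the largest of four bright steel calibration weights standing upright on the bench: a cylinder 38 mm in diameter and 41 mm high, a narrower neck and a round knob on top (34 mm in diameter, the top 14.5 mm); 64 mm high in all, 500 g; origin at the centre of its underside, z up
- weight_200: the second largest of four bright steel calibration weights standing upright on the bench: a cylinder 28 mm in diameter and 30 mm high, a narrower neck and a round knob on top (25 mm in diameter, the top 11.5 mm); 48 mm high in all, 200 g; origin at the centre of its underside, z up
- weight_100: the second smallest of four bright steel calibration weights standing upright on the bench: a cylinder 22 mm in diameter and 24 mm high, a narrower neck and a round knob on top (20 mm in diameter, the top 9 mm); 38 mm high in all, 100 g; origin at the centre of its underside, z up
- weight_50: the smallest of four bright steel calibration weights standing upright on the bench: a cylinder 18 mm in diameter and 19 mm high, a narrower neck and a round knob on top (16 mm in diameter, the top 7 mm); 30 mm high in all, 50 g; origin at the centre of its underside, z up
- cup_500: the largest of four fixed white cups in a row on an aluminium rail, for the 500 g weight: 58 mm across, 15 mm high, with a tapered well 11 mm deep, 51 mm across at the mouth, 41.5 mm at its flat floor, which guides in a weight up to 5 mm off-centre; origin at the centre of its underside, 12 mm above the bench (well floor 4 mm, rim 15 mm above it); y along the rail, to the smallest cup
- cup_200: the second largest of four fixed white cups in a row on an aluminium rail, for the 200 g weight: 48 mm across, 15 mm high, with a tapered well 11 mm deep, 41 mm across at the mouth, 31.5 mm at its flat floor, which guides in a weight up to 5 mm off-centre; origin at the centre of its underside, 12 mm above the bench (well floor 4 mm, rim 15 mm above it); y along the rail, to the smallest cup
- cup_100: the second smallest of four fixed white cups in a row on an aluminium rail, for the 100 g weight: 42 mm across, 15 mm high, with a tapered well 11 mm deep, 35 mm across at the mouth, 25.5 mm at its flat floor, which guides in a weight up to 5 mm off-centre; origin at the centre of its underside, 12 mm above the bench (well floor 4 mm, rim 15 mm above it); y along the rail, to the smallest cup
- cup_50: the smallest of four fixed white cups in a row on an aluminium rail, for the 50 g weight: 38 mm across, 15 mm high, with a tapered well 11 mm deep, 31 mm across at the mouth, 21.5 mm at its flat floor, which guides in a weight up to 5 mm off-centre; origin at the centre of its underside, 12 mm above the bench (well floor 4 mm, rim 15 mm above it); y along the rail, to the smallest cup
- vial: a bystander among the weights: a loose upright glass vial with a black cap, 22 mm in diameter, 45 mm high; origin at the centre of its underside

How it is judged:
By the outcome, as a careful person would: the job done as asked, in the order asked, and still so for the second after the job is handed in, with the robot touching nothing.
It also fails if it takes over 115 s, if anything falls off the work surface, if the arm or the gripper's body presses on something with over 40 N, if the wrist force passes 120 N, or if a joint passes its speed limit or range.

## Working session

There is one attempt and no reset: what is moved stays moved. The work goes in short steps, Python scripts to look and compute and a tool call to move; the robot and the scene stay as the last step left them, time stands still between calls to the robot, and variables do not carry over. Pictures are saved under pics/ and viewed, at most 14 in all, crops included, and the job is handed in when it is done.

Besides the shell and the picture viewer there is one more tool, called after "Emit:" as name([rows], argument=value, ...), one row to a line, values as JSON. servo_tool: Moves the arm, as the interface text tells. Shift numbers are shares of 200 mm and turn numbers shares of 90 degrees, none past 1 either way. Its arguments: {"type":"object","properties":{"linear":{"type":"array","items":{"type":"array","items":{"type":"number","minimum":-1,"maximum":1}}},"spin":{"type":"array","items":{"type":"number","minimum":-1,"maximum":1}},"hand":{"type":"number"}},"required":["linear","spin"]}

```bash
mkdir -p pics; python3 - <<'E'
from plant import monitor, optics
import cv2,numpy as np,pickle
o=monitor.get_obs();print(o)
d={}
for n in("scene","top","wrist"):
    c=optics.capture(n);d[n]=c;cv2.imwrite(f"pics/{n}0.png",c["frame"]);print(n,c["K"].tolist(),np.round(c["world_to_cam"],3).tolist())
pickle.dump(d,open("d0.pkl","wb"))
E
```

```text
{'time': 0.0, 'joint_positions': array([ 1.06401135e+00,  3.42708548e-01,  1.52500684e+00, -3.72397056e-05,
        1.27537890e+00, -1.46032125e-01]), 'dq': array([ 1.46598606e-03,  1.52632527e-03,  8.78396705e-04, -1.93912683e-03,
        1.29750340e-07,  1.74546990e-04]), 'tau': array([-2.88357387e-04, -4.31234694e+01, -2.44220406e+01,  7.18011567e-02,
        5.60596038e-02, -1.78287419e-04]), 'tool_pos': array([185.12411092, 490.85235918, 226.0558656 ]), 'tcp_rot': array([-3.14010182e+00, -1.83276942e-04,  2.78085054e+00]), 'contact_force': array([-0.79844036, -0.14975625,  0.37644518]), 'moment': array([-0.05485259,  0.03202257,  0.06325403]), 'finger_force': 0.0, 'grip_width': 91.72730620813013}
scene [[490.7298202632145, 0.0, 282.9516048260509], [0.0, 490.7298202632145, 204.8820223977381], [0.0, 0.0, 1.0]] [[0.759, -0.652, 0.005, -413.803], [-0.403, -0.475, -0.782, 246.785], [0.512, 0.591, -0.623, 711.864], [0.0, 0.0, 0.0, 1.0]]
top [[516.192051482591, 0.0, 280.07778887377214], [0.0, 516.192051482591, 214.98936310977317], [0.0, 0.0, 1.0]] [[-0.0, -1.0, -0.002, 5.17], [-0.991, 0.001, -0.132, 531.822], [0.132, 0.002, -0.991, 1042.288], [0.0, 0.0, 0.0, 1.0]]
wrist [[327.68107147715267, 0.0, 281.91908236551257], [0.0, 327.68107147715267, 210.16544407084484], [0.0, 0.0, 1.0]] [[0.352, 0.936, -0.002, -525.481], [0.907, -0.341, 0.245, -31.468], [0.229, -0.088, -0.969, 389.338], [0.0, 0.0, 0.0, 1.0]]
```

View pics/top0.png

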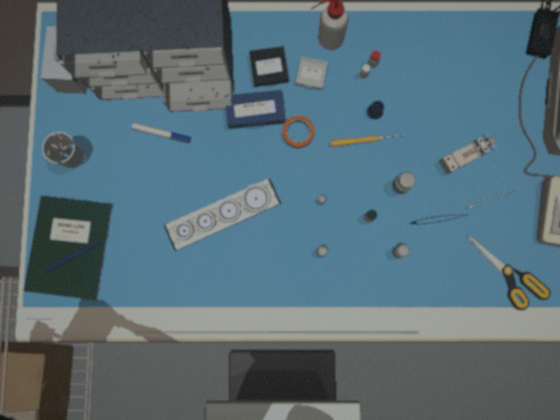

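View pics/scene0.png

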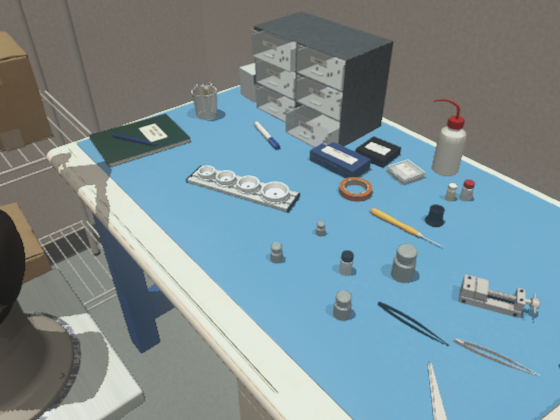

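The top view shows the weights: 500 g at about (404,183), 200 g at (401,251), 100 g at (322,251) and 50 g at (322,199). The vial is at (371,216), and the cups at (256,198), (228,210), (205,221) and (185,230) run largest to smallest. The scene view shows the same layout: 500 at (404,263), 200 at (343,305), 100 at (276,252), 50 at (321,228), vial at (346,263).

```bash
cat >h.py <<'E'
import numpy as np,cv2,pickle
def ray(c,uv):
    T=c["world_to_cam"];R=T[:3,:3];o=-R.T@T[:3,3]
    d=R.T@np.linalg.solve(c["K"],[uv[0],uv[1],1.]);return o,d/np.linalg.norm(d)
def onz(c,uv,z):
    o,d=ray(c,uv);return o+d*(z-o[2])/d[2]
def tri(obs):
    A=np.zeros((3,3));b=np.zeros(3);rs=[ray(c,u) for c,u in obs]
    for o,d in rs:
        P=np.eye(3)-np.outer(d,d);A+=P;b+=P@o
    p=np.linalg.solve(A,b);return p,max(np.linalg.norm((np.eye(3)-np.outer(d,d))@(p-o)) for o,d in rs)
def proj(c,p):
    q=c["K"]@(c["world_to_cam"][:3,:3]@np.asarray(p)+c["world_to_cam"][:3,3]);return q[:2]/q[2]
def blobs(c,seed,r):
    "bounding box and centre of the non-blue blob around the seed"
    hsv=cv2.cvtColor(c["frame"],cv2.COLOR_BGR2HSV)
    bg=((hsv[...,0]>95)&(hsv[...,0]<115)&(hsv[...,1]>110)).astype(np.uint8)
    n,l,s,ce=cv2.connectedComponentsWithStats(1-bg)
    k=[i for i in range(1,n) if s[i,4]>15]
    i=min(k,key=lambda i:np.hypot(*(ce[i]-seed)));return s[i],ce[i]
E
python3 - <<'E'
from h import *
d=pickle.load(open("d0.pkl","rb"));t,s=d["top"],d["scene"]
S={"500":((404,183),(404,263)),"200":((401,251),(343,305)),"100":((322,251),(276,252)),"50":((322,199),(321,228)),"vial":((371,216),(346,263))}
for n,(a,b) in S.items():
    A,ca=blobs(t,a,0);B,cb=blobs(s,b,0)
    p,e=tri([(t,ca),(s,cb)])
    print(n,A,B,p.round(1),round(e,1), onz(t,ca,0).round(0))
for n,a,b in(("c500",(256,198),(275,191)),("c200",(228,210),(248,184)),("c100",(205,221),(226,178)),("c50",(185,230),(207,172))):
    p,e=tri([(t,a),(s,b)]);print(n,p.round(1),round(e,1))
w=d["wrist"];R=w["world_to_cam"];C=-R[:3,:3].T@R[:3,3];print("cam",C)
E
```

```text
500 [375 184   9   8  27] [ 387  243   35   47 1020] [ 614.  -226.9   -7.4] 21.7 [ 597. -209.    0.]
200 [383 250   7  10  21] [355 301   9   6  22] [ 471.  -238.5    9.1] 27.4 [ 451. -221.    0.]
100 [313 242  16  17 164] [270 242  14  23 279] [458.1 -82.   19.1] 0.3 [459. -83.   0.]
50 [315 193  13  13 111] [315 220  11  18 167] [568.5 -82.9  15.6] 0.2 [571. -84.   0.]
vial [358 208  26  17 221] [341 279   7   4  18] [ 532.2 -188.7  -16.4] 3.8 [ 533. -188.    0.]
c500 [570.1  55.4  25.3] 0.8
c200 [544.9 114.7  22.2] 0.7
c100 [521.6 162.9  22.4] 0.9
c50 [501.6 204.5  25.1] 0.1
cam [124.56430902 515.21546377 384.37122427]
```

View pics/wrist0.png

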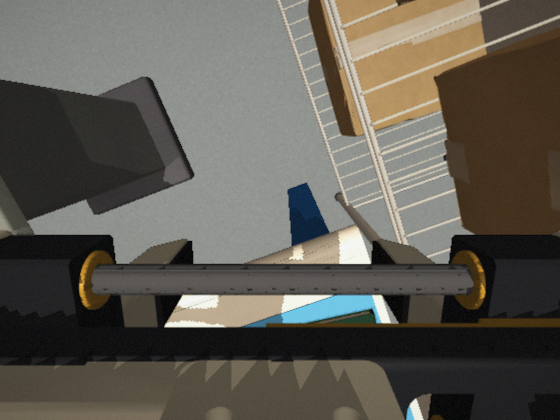

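The wrist picture shows only the floor, the cart and the gripper's own hardware, with the finger bar at row 280. I'll look closer at both fixed views of the work area.

```bash
python3 - <<'E'
from h import *
d=pickle.load(open("d0.pkl","rb"));t,s=d["top"]["frame"],d["scene"]["frame"]
f=lambda im,x0,y0,w,h,k:cv2.resize(im[y0:y0+h,x0:x0+w],None,fx=k,fy=k,interpolation=cv2.INTER_CUBIC)
a=np.hstack([f(t,300,165,130,110,3),f(s,250,205,130+5,110,3)])  # 390+405=795
b=np.hstack([f(t,160,175,130,80,3),f(s,180,155,135,80,3)])
im=np.vstack([a,b]);im=np.clip(im.astype(float)*1.3,0,255).astype(np.uint8);cv2.imwrite("pics/crop.png",im);print(im.shape)
w=d["wrist"];print(proj(w,[185.1,490.85,226]),proj(w,[185.1,490.85,206]))
hsv=cv2.cvtColor(t,cv2.COLOR_BGR2HSV);print(hsv[183,392:416].tolist());print(hsv[251,390:412].tolist());print(hsv[230,380])
E
```

```text
(570, 795, 3)
[279.53695982 257.3427854 ] [279.83389063 243.99421851]
[[102, 93, 102], [103, 65, 75], [99, 28, 64], [60, 9, 83], [54, 13, 96], [60, 8, 97], [80, 9, 87], [60, 12, 88], [40, 8, 102], [45, 8, 122], [40, 17, 138], [30, 9, 136], [39, 13, 142], [35, 11, 135], [43, 13, 139], [34, 15, 138], [34, 13, 136], [36, 9, 138], [45, 11, 137], [34, 13, 138], [34, 13, 134], [53, 8, 127], [96, 32, 120], [99, 75, 132]]
[[101, 111, 131], [100, 105, 121], [102, 93, 99], [102, 50, 76], [90, 18, 71], [66, 15, 86], [70, 9, 88], [40, 8, 96], [48, 11, 113], [41, 15, 133], [42, 9, 136], [47, 12, 143], [34, 14, 142], [35, 11, 141], [40, 16, 141], [35, 11, 142], [34, 14, 143], [43, 13, 135], [83, 16, 129], [100, 58, 131], [100, 100, 143], [100, 112, 148]]
[100 111 149]
```

View pics/crop.png

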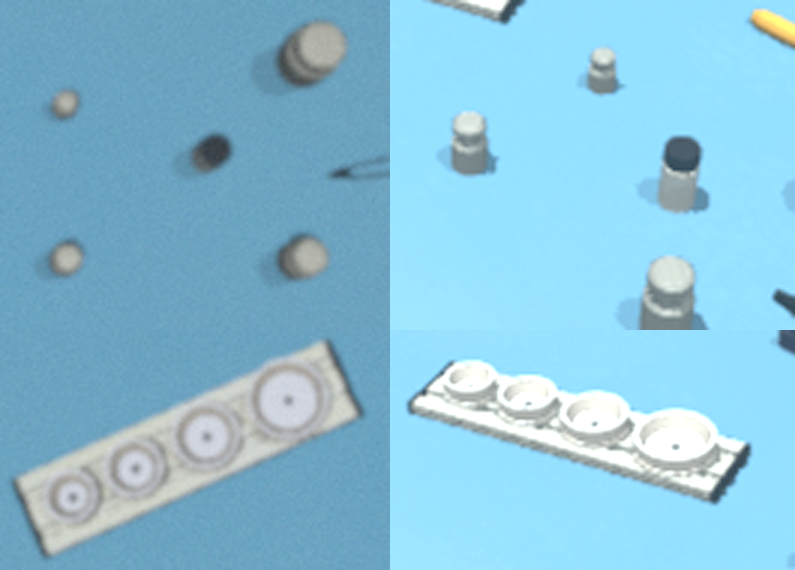

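The crops show the knob tops and the dot on each cup floor clearly, and the weights are bare grey (low saturation), so I'll mask on that. The cup dots in the top view are near (256,198), (229,211), (205,221) and (184,231).

```bash
cat >>h.py <<'E'
def grey(c,seed,smax=50,smin=0):
    hsv=cv2.cvtColor(c["frame"],cv2.COLOR_BGR2HSV)
    n,l,s,ce=cv2.connectedComponentsWithStats((hsv[...,1]<smax).astype(np.uint8))
    k=[i for i in range(1,n) if s[i,4]>40];i=min(k,key=lambda i:np.hypot(*(ce[i]-seed)));return s[i],ce[i]
E
python3 - <<'E'
from h import *
d=pickle.load(open("d0.pkl","rb"));t,s=d["top"],d["scene"]
S={"500":((404,183),(404,263),(406.7,180.3),None),"200":((401,251),(343,305),(403,250.3),(343.7,295.7)),"100":((322,251),(276,252),(322.7,251),(276.7,245.7)),"50":((322,199),(321,228),(321.7,199),(321,223)),"vial":((371,216),(346,263),(371.3,215),(347.3,255))}
for n,(a,b,k1,k2) in S.items():
    A,ca=grey(t,a);B,cb=grey(s,b);p,e=tri([(t,ca),(s,cb)]);print(n,A,B,p.round(1),round(e,1),end=" knob ")
    if k2: p,e=tri([(t,k1),(s,k2)]);print(p.round(1),round(e,1))
print()
P=[]
for n,a,b in(("c500",(256,198.3),(275.3,194)),("c200",(229,210.7),(248.3,186.3)),("c100",(205.3,221),(226.3,179.7)),("c50",(184.3,230.7),(207,172.3))):
    p,e=tri([(t,a),(s,b)]);P.append(p);print(n,p.round(1),round(e,1))
v=P[3]-P[0];print(np.degrees(np.arctan2(v[1],v[0])))
E
```

```text
500 [393 172  22  21 332] [392 244  25  38 734] [ 601.8 -255.8   33.1] 0.1 knob 200 [393 244  16  14 161] [334 290  17  30 426] [ 458.1 -247.2   25.3] 0.1 knob [ 457.8 -246.9   47.3] 0.8
100 [317 246  10  11  85] [271 242  11  21 201] [458.  -82.2  20.4] 0.0 knob [457.3 -83.6  37.9] 1.1
50 [318 195   8   9  54] [317 221   8  15 107] [568.2 -83.5  16.6] 0.2 knob [567.4 -83.6  29.9] 1.2
vial [365 214  10   8  41] [340 260  12  16 148] [ 530.3 -184.4   12.7] 1.6 knob [ 531.5 -184.8   43.3] 1.2

c500 [571.   55.7  16.8] 0.9
c200 [544.1 113.1  17.4] 0.7
c100 [522.2 163.   17.5] 0.8
c50 [501.1 205.7  23.8] 1.1
114.97977588913197
```

Emit:
servo_tool([
  [0,0,0],
  [0,0,0],
  [0,0,0],
  [0,0,0],
  [0,0,0],
  [-0.28,0.1,0],
  [-0.28,0.1,0],
  [-0.28,0.1,0],
], spin=[0.0985,0.0985,0.0985,0.0985,0.0985,0,0,0])

```text
time: 1.15
tool_pos: [311.5, 363.0, 226.6]
tcp_rot: [-3.142, 0.0, 2.008]
contact_force: [0.7, 1.0, -0.4]
grip_width: 91.6
finger_force: 0.0
```

Emit:
servo_tool([
  [-0.247,0.087,0],
  [-0.247,0.087,0],
  [-0.247,0.087,0],
  [-0.247,0.087,0],
  [-0.247,0.087,0],
  [-0.247,0.087,0],
  [0,0,0],
  [0,0,0],
], spin=[0,0,0,0,0,0,0,0])

```text
time: 2.15
tool_pos: [530.0, 140.0, 226.2]
tcp_rot: [-3.14, -0.001, 2.007]
contact_force: [0.5, 0.8, -0.8]
grip_width: 91.9
finger_force: 0.0
```

```bash
cat >>h.py <<'E'
def to(x,y,z,yaw=None):
    from plant import monitor
    o=monitor.get_obs();p=o["tool_pos"];w=o["tcp_rot"][2]
    d=np.array([x,y,z])-p;c,s=np.cos(w),np.sin(w)
    print("t",round(o["time"],2),"pos",p.round(1),"rot",np.degrees(o["tcp_rot"]).round(2),"F",o["contact_force"].round(1),"w",round(o["grip_width"],1),"shares",np.round(np.array([c*d[0]+s*d[1],s*d[0]-c*d[1],-d[2]])/200,4))
E
python3 - <<'E'
from h import *
from plant import optics
to(602,-256,226)
c=optics.capture("wrist");pickle.dump(c,open("w1.pkl","wb"));cv2.imwrite("pics/w1.png",c["frame"])
for p in((571,55.7,16),(544,113,16),(522,163,16),(501,205,16)):print(proj(c,p).round(1))
E
```

```text
t 2.15 pos [530.  140.  226.2] rot [-1.7994e+02 -5.0000e-02  1.1497e+02] F [ 0.5  0.8 -0.8] w 91.9 shares [-1.9468e+00 -5.0970e-01  1.2000e-03]
[282.4 263.7]
[282.2 213.1]
[283.3 165.9]
[282.2 122.6]
```

View pics/w1.png

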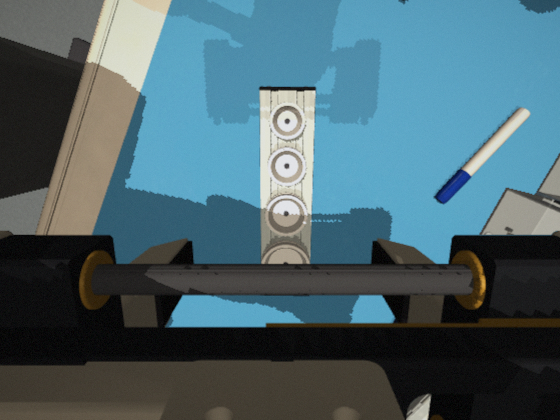

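The wrist view shows the four cup dots at about (287,121), (287,166), (286,214) and (286,264). They sit about 4 px right of where I predicted, and the gripper itself is centred at column 282.5 against a projected 279.5. So the wrist calibration has a small lateral bias, which I'll settle at closer range. Next I'll move over the 500 g weight.

Emit:
servo_tool([
  [-0.243,-0.0637,0],
  [-0.243,-0.0637,0],
  [-0.243,-0.0637,0],
  [-0.243,-0.0637,0],
  [-0.243,-0.0637,0],
  [-0.243,-0.0637,0],
  [-0.243,-0.0637,0],
  [-0.243,-0.0637,0],
], spin=[0,0,0,0,0,0,0,0])

```text
time: 3.2
tool_pos: [603.0, -255.3, 227.1]
tcp_rot: [3.141, -0.0, 2.009]
contact_force: [0.0, -0.2, 0.6]
grip_width: 91.9
finger_force: 0.0
```

Emit:
servo_tool([
  [0,0,0.15],
  [0,0,0.15],
  [0,0,0.15],
  [0,0,0],
  [0,0,0],
  [0,0,0],
  [0,0,0],
  [0,0,0],
], spin=[0,0,0,0,0,0,0,0])

```text
time: 4.2
tool_pos: [602.7, -255.7, 137.3]
tcp_rot: [3.141, 0.001, 2.007]
contact_force: [0.4, 0.9, -0.8]
grip_width: 91.9
finger_force: 0.0
```

```bash
python3 - <<'E'
from h import *
from plant import optics
to(602,-256,14)
c=optics.capture("wrist");pickle.dump(c,open("w2.pkl","wb"));cv2.imwrite("pics/w2.png",c["frame"])
for p in((602,-256,64),(602,-256,0),(531,-185,44)):print(proj(c,p).round(1))
E
```

```text
t 4.2 pos [ 602.7 -255.7  137.3] rot [1.7997e+02 4.0000e-02 1.1500e+02] F [ 0.4  0.9 -0.8] w 91.9 shares [ 3.000e-04 -3.900e-03  6.164e-01]
[279.4 220. ]
[279.8 201. ]
[231.9  86.8]
```

View pics/w2.png

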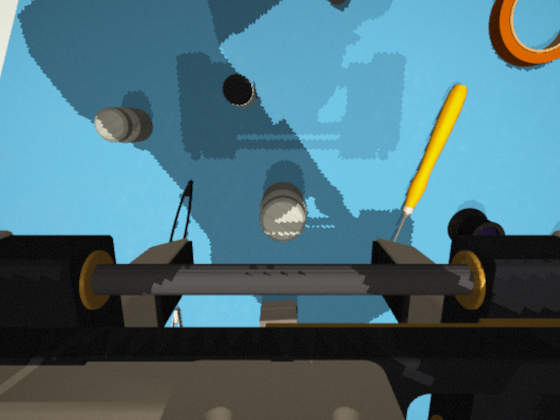

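The wrist view has the 500 g knob at (284,218), within about 1 px of the gripper's mid column. The constant 4 px wrist bias therefore agrees with the fixed-camera positions. Vial at (239,91), 200 g weight at (118,124). I'll go down and grip.

Emit:
servo_tool([
  [0,-0.002,0.125],
  [0,-0.002,0.125],
  [0,0,0.125],
  [0,0,0.125],
  [0,0,0.08],
  [0,0,0.036],
  [0,0,0],
  [0,0,0],
], spin=[0,0,0,0,0,0,0,0])

```text
time: 5.25
tool_pos: [602.4, -256.3, 14.5]
tcp_rot: [3.141, 0.001, 2.007]
contact_force: [0.9, -0.2, 0.2]
grip_width: 91.8
finger_force: 0.0
```

Emit:
servo_tool([
  [0,0,0],
  [0,0,0],
  [0,0,0],
  [0,0,0],
  [0,0,0],
  [0,0,0],
  [0,0,0],
  [0,0,0],
], spin=[0,0,0,0,0,0,0,0], hand=-1)

```text
time: 6.25
tool_pos: [602.2, -255.9, 13.6]
tcp_rot: [3.141, 0.0, 2.007]
contact_force: [2.0, 0.7, -0.1]
grip_width: 37.1
finger_force: 30.0
```

Emit:
servo_tool([
  [0,0,-0.1],
  [0,0,-0.15],
  [0,0,-0.2],
  [0,0,-0.15],
  [0.185,0.0646,0],
  [0.185,0.0646,0],
  [0.185,0.0646,0],
  [0.185,0.0646,0],
], spin=[0,0,0,0,0,0,0,0])

```text
time: 7.25
tool_pos: [584.8, -98.7, 132.4]
tcp_rot: [-3.139, -0.002, 2.007]
contact_force: [-0.3, -0.1, -4.7]
grip_width: 37.2
finger_force: 30.0
```

Emit:
servo_tool([
  [0.2,0.07,0],
  [0.2,0.07,0],
  [0.17,0.06,0],
  [0.12,0.042,0],
  [0.048,0.0166,0.06],
  [0,0,0.16],
  [0,0,0.16],
  [0,0,0.06],
], spin=[0,0,0,0,0,0,0,0])

```text
time: 8.25
tool_pos: [568.6, 54.9, 42.5]
tcp_rot: [-3.137, -0.002, 2.007]
contact_force: [0.2, -1.1, -5.7]
grip_width: 37.4
finger_force: 30.0
```

```bash
cat >look.py <<'E'
import sys
from h import *
from plant import optics
n,x,y,z=sys.argv[1],*map(float,sys.argv[2:5])
to(x,y,z)
t,s,w=[optics.capture(k) for k in("top","scene","wrist")]
pickle.dump((t,s,w),open(n+".pkl","wb"))
u,v=proj(s,(x,y,40)).astype(int);a=s["frame"][max(v-50,0):v+50,u-66:u+66]
u,v=proj(t,(x,y,40)).astype(int);b=t["frame"][v-50:v+50,u-66:u+66]
f=lambda i:cv2.resize(i,(396,300),interpolation=cv2.INTER_CUBIC)
w=w["frame"][60:260,150:414]
cv2.imwrite(f"pics/{n}.png",np.vstack([np.hstack([f(a),f(b)]),np.hstack([f(w),f(w)*0])]))
E
python3 look.py p500 571 55.7 30
```

```text
t 8.25 pos [568.6  54.9  42.5] rot [-1.7971e+02 -1.3000e-01  1.1497e+02] F [ 0.2 -1.1 -5.7] w 37.4 shares [-0.0015  0.0123  0.0627]
```

View pics/p500.png

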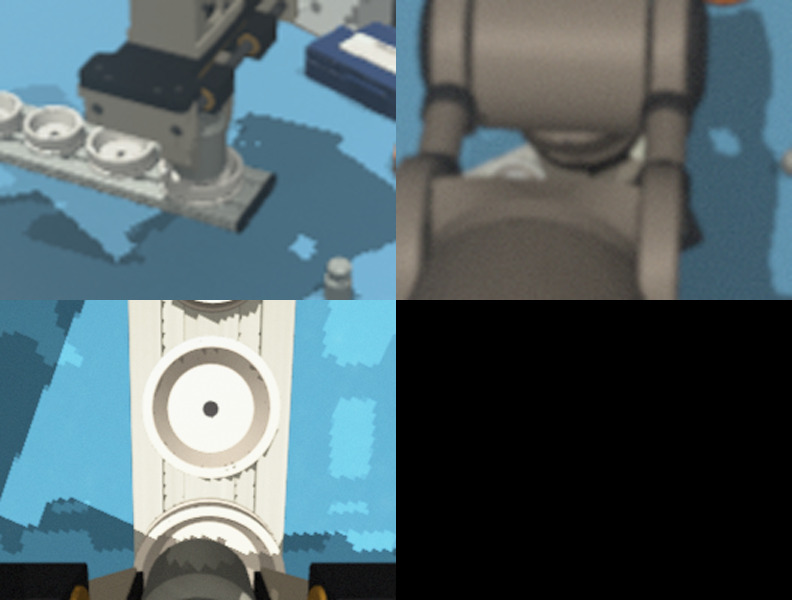

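The wrist crop shows the weight over cup_500, sitting a few px left of the cup's centre. That matches the 2.5 mm still needed along tool y. Correcting that and setting it down.

Emit:
servo_tool([
  [-0.001,0.006,0],
  [0,0.006,0],
  [0,0,0.02],
  [0,0,0.015],
  [0,0,0.015],
  [0,0,0.01],
  [0,0,0],
  [0,0,0],
], spin=[0,0,0,0,0,0,0,0])

```text
time: 9.4
tool_pos: [573.0, 56.5, 33.6]
tcp_rot: [3.141, 0.0, 2.007]
contact_force: [-0.9, -0.2, -5.6]
grip_width: 37.6
finger_force: 30.0
```

Emit:
servo_tool([
  [0,-0.01,0],
  [0,0,0],
  [0,0,0.01],
  [0,0,0.01],
  [0,0,0],
  [0,0,0],
  [0,0,0],
  [0,0,0],
], spin=[0,0,0,0,0,0,0,0])

```text
time: 10.4
tool_pos: [571.2, 55.7, 29.6]
tcp_rot: [3.141, 0.0, 2.007]
contact_force: [0.1, 0.5, -3.6]
grip_width: 37.3
finger_force: 30.0
```

Emit:
servo_tool([
  [0,0,0.005],
  [0,0,0],
  [0,0,0],
  [0,0,0],
  [0,0,0],
  [0,0,0],
  [0,0,0],
  [0,0,0],
], spin=[0,0,0,0,0,0,0,0])

```text
time: 11.4
tool_pos: [571.2, 55.7, 29.5]
tcp_rot: [3.141, 0.0, 2.007]
contact_force: [-2.3, 1.4, 6.2]
grip_width: 37.6
finger_force: 30.0
```

Emit:
servo_tool([
  [0,0,0],
  [0,0,0],
  [0,0,0],
  [0,0,0],
  [0,0,-0.06],
  [0,0,-0.14],
  [0,0,-0.2],
  [0,0,-0.2],
], spin=[0,0,0,0,0,0,0,0], hand=0.4)

```text
time: 12.4
tool_pos: [571.0, 55.6, 150.5]
tcp_rot: [3.141, 0.0, 2.007]
contact_force: [0.1, 0.4, 0.5]
grip_width: 64.2
finger_force: 0.0
```

Emit:
servo_tool([
  [-0.14,-0.142,0],
  [-0.2,-0.202,0],
  [-0.2,-0.202,0],
  [-0.2,-0.202,0],
  [-0.2,-0.202,0],
  [-0.143,-0.152,0],
  [-0.05,-0.05,0],
  [0,0,0],
], spin=[0,0,0,0,0,0,0,0])

```text
time: 13.4
tool_pos: [458.0, -247.4, 148.9]
tcp_rot: [3.141, 0.0, 2.006]
contact_force: [0.6, 0.8, -0.3]
grip_width: 64.3
finger_force: 0.0
```

```bash
python3 - <<'E'
from h import *
from plant import optics
to(458,-247,14)
t,s,w=[optics.capture(k) for k in("top","scene","wrist")]
pickle.dump((t,s,w),open("p200a.pkl","wb"))
f=lambda i:cv2.resize(i,(396,300),interpolation=cv2.INTER_CUBIC)
u,v=proj(s,(571,55.7,40)).astype(int);a=s["frame"][v-50:v+50,u-66:u+66]
u,v=proj(t,(571,55.7,40)).astype(int);b=t["frame"][v-50:v+50,u-66:u+66]
cv2.imwrite("pics/p200a.png",np.vstack([np.hstack([f(a),f(b)]),np.hstack([f(w["frame"][60:260,150:414]),f(s["frame"][230:330,290:422])])]))
print(proj(w,(458,-247,48)))
E
```

```text
t 13.4 pos [ 458.  -247.4  148.9] rot [1.7997e+02 1.0000e-02 1.1492e+02] F [ 0.6  0.8 -0.3] w 64.3 shares [1.700e-03 6.000e-04 6.746e-01]
[279.56181055 211.77103355]
```

View pics/p200a.png

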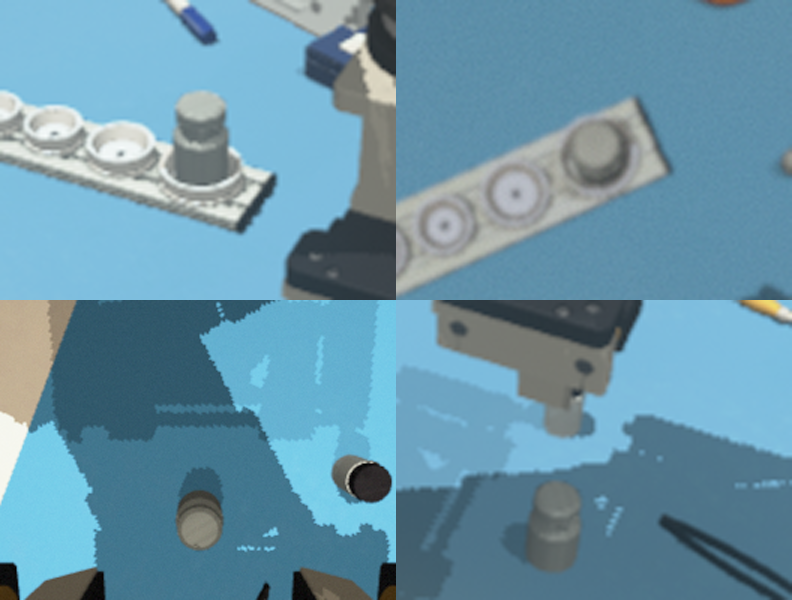

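The 500 g weight stands upright in its cup (scene crop around (200,140)). In the wrist crop the 200 g knob is at (199,520), midway between the fingers, with the vial clear to the right. I'll go down and grip.

Emit:
servo_tool([
  [0,0,0.1],
  [0,0,0.17],
  [0,0,0.17],
  [0,0,0.13],
  [0,0,0.07],
  [0,0,0.034],
  [0,0,0],
  [0,0,0],
], spin=[0,0,0,0,0,0,0,0])

```text
time: 14.55
tool_pos: [458.6, -247.4, 14.5]
tcp_rot: [3.141, 0.001, 2.007]
contact_force: [-0.2, -0.0, 0.2]
grip_width: 64.6
finger_force: 0.0
```

Emit:
servo_tool([
  [0,0,0],
  [0,0,0],
  [0,0,0],
  [0,0,0],
  [0,0,0],
  [0,0,0],
  [0,0,0],
  [0,0,0],
], spin=[0,0,0,0,0,0,0,0], hand=-1)

```text
time: 15.55
tool_pos: [458.2, -247.1, 13.8]
tcp_rot: [3.141, 0.0, 2.007]
contact_force: [1.3, 1.5, 0.9]
grip_width: 26.7
finger_force: 30.0
```

Emit:
servo_tool([
  [0,0,-0.1],
  [0,0,-0.18],
  [0,0,-0.2],
  [0,0,-0.15],
  [0.1,0.08,0],
  [0.18,0.144,0],
  [0.2,0.16,0],
  [0.2,0.16,0],
], spin=[0,0,0,0,0,0,0,0])

```text
time: 16.55
tool_pos: [498.7, -76.4, 139.3]
tcp_rot: [-3.141, -0.001, 2.007]
contact_force: [0.9, -0.1, -1.9]
grip_width: 27.0
finger_force: 30.0
```

Emit:
servo_tool([
  [0.2,0.16,0],
  [0.2,0.16,0],
  [0.2,0.16,0],
  [0.12,0.09,0],
  [0.0507,0.036,0.08],
  [0,0,0.18],
  [0,0,0.16],
  [0,0,0.05],
], spin=[0,0,0,0,0,0,0,0])

```text
time: 17.55
tool_pos: [541.6, 112.0, 42.7]
tcp_rot: [-3.136, -0.002, 2.006]
contact_force: [0.6, -0.7, -1.4]
grip_width: 27.0
finger_force: 30.0
```

Emit:
servo_tool([
  [0,0,0],
  [0,0,0],
  [0,0,0],
  [0,0,0],
  [0,0,0],
  [0,0,0],
  [0,0,0],
  [0,0,0],
], spin=[0,0,0,0,0,0,0,0])

```text
time: 18.55
tool_pos: [543.8, 113.1, 45.7]
tcp_rot: [3.142, -0.0, 2.007]
contact_force: [-0.2, 0.2, -2.1]
grip_width: 27.1
finger_force: 30.0
```

```bash
python3 look.py p200 544.1 113.1 29.8
```

```text
t 18.55 pos [543.8 113.1  45.7] rot [180.    -0.   115.01] F [-0.2  0.2 -2.1] w 27.1 shares [-0.0006  0.0012  0.0796]
```

View pics/p200.png

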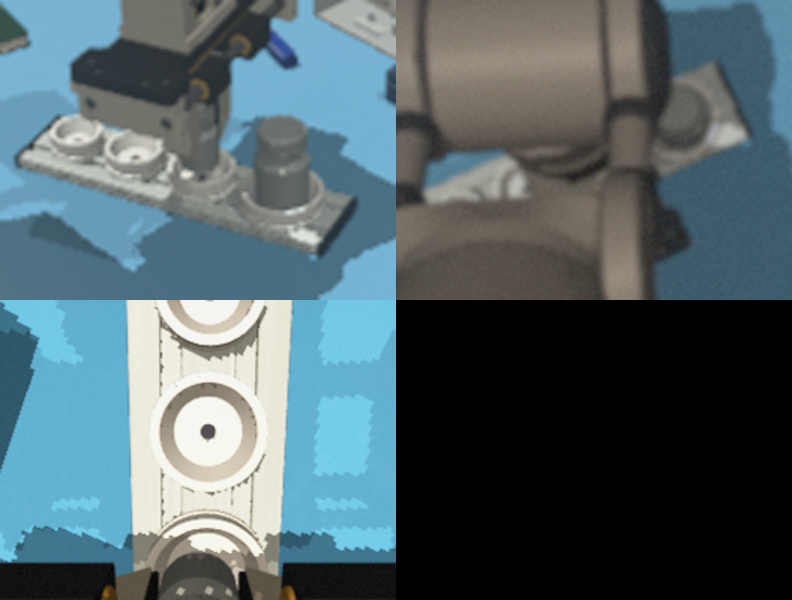

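In the wrist crop the gripped weight is at column 199 and the cup_200 ring is centred near 209, which puts the cup 2–3 mm further along tool y. I'll shift 2 mm and lower.

Emit:
servo_tool([
  [0,0.01,0],
  [0,0,0],
  [0,0,0.025],
  [0,0,0.02],
  [0,0,0.015],
  [0,0,0.012],
  [0,0,0.008],
  [0,0,0],
], spin=[0,0,0,0,0,0,0,0])

```text
time: 19.7
tool_pos: [545.7, 113.9, 29.8]
tcp_rot: [3.141, 0.0, 2.007]
contact_force: [-1.1, 0.6, -1.5]
grip_width: 27.0
finger_force: 30.0
```

Emit:
servo_tool([
  [0,0,0.002],
  [0,0,0],
  [0,0,0.002],
  [0,0,0],
  [0,0,0],
  [0,0,0],
  [0,0,0],
  [0,0,0],
], spin=[0,0,0,0,0,0,0,0])

```text
time: 20.7
tool_pos: [545.8, 113.9, 29.7]
tcp_rot: [3.141, 0.0, 2.007]
contact_force: [-2.6, -0.4, 7.6]
grip_width: 27.0
finger_force: 30.0
```

Emit:
servo_tool([
  [0,0,0],
  [0,0,0],
  [0,0,0],
  [0,0,0],
  [0,0,-0.06],
  [0,0,-0.14],
  [0,0,-0.2],
  [0,0,-0.2],
], spin=[0,0,0,0,0,0,0,0], hand=0.1)

```text
time: 21.7
tool_pos: [545.6, 113.9, 150.9]
tcp_rot: [3.141, 0.0, 2.007]
contact_force: [0.1, -1.1, 0.1]
grip_width: 50.9
finger_force: 0.0
```

Emit:
servo_tool([
  [-0.1,-0.115,0],
  [-0.18,-0.21,0],
  [-0.18,-0.21,0],
  [-0.15,-0.173,0],
  [-0.07,-0.08,0],
  [-0.0245,-0.025,0],
  [0,0,0],
  [0,0,0],
], spin=[0,0,0,0,0,0,0,0])

```text
time: 22.7
tool_pos: [458.2, -81.7, 149.0]
tcp_rot: [3.141, -0.0, 2.008]
contact_force: [-0.5, -0.8, -0.8]
grip_width: 50.3
finger_force: 0.0
```

```bash
python3 - <<'E'
from h import *
from plant import optics
to(458,-82.4,13.6)
t,s,w=[optics.capture(k) for k in("top","scene","wrist")]
pickle.dump((t,s,w),open("p100a.pkl","wb"))
f=lambda i:cv2.resize(i,(396,300),interpolation=cv2.INTER_CUBIC)
u,v=proj(s,(550,90,40)).astype(int);a=s["frame"][v-50:v+50,u-66:u+66]
u,v=proj(t,(550,90,40)).astype(int);b=t["frame"][v-50:v+50,u-66:u+66]
cv2.imwrite("pics/p100a.png",np.vstack([np.hstack([f(a),f(b)]),np.hstack([f(w["frame"][60:260,150:414]),f(s["frame"][190:290,240:372])])]))
print(proj(w,(458,-82.4,38)))
E
```

```text
t 22.7 pos [458.2 -81.7 149. ] rot [179.98  -0.   115.06] F [-0.5 -0.8 -0.8] w 50.3 shares [-0.0025 -0.0024  0.6772]
[280.18034283 208.56244325]
```

View pics/p100a.png

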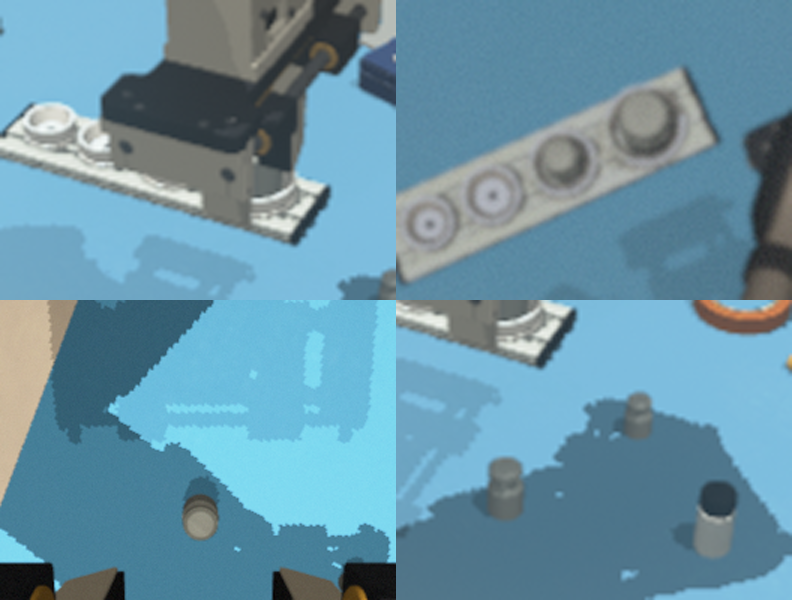

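Top view: the 500 and 200 g weights are seated in their cups. Wrist crop: 100 g knob at (200,522) with the fingers' middle near 198.5, so it's aligned within 1 mm. I'll go down and grip.

Emit:
servo_tool([
  [-0.0025,0,0.1],
  [0,0,0.17],
  [0,0,0.17],
  [0,0,0.13],
  [0,0,0.07],
  [0,0,0.037],
  [0,0,0],
  [0,0,0],
], spin=[0,0,0,0,0,0,0,0])

```text
time: 23.85
tool_pos: [458.6, -83.1, 14.2]
tcp_rot: [3.14, 0.001, 2.007]
contact_force: [0.0, 0.0, 0.4]
grip_width: 50.5
finger_force: 0.0
```

Emit:
servo_tool([
  [0,0,0],
  [0,0,0],
  [0,0,0],
  [0,0,0],
  [0,0,0],
  [0,0,0],
  [0,0,0],
  [0,0,0],
], spin=[0,0,0,0,0,0,0,0], hand=-1)

```text
time: 24.85
tool_pos: [458.3, -83.0, 13.7]
tcp_rot: [3.141, 0.0, 2.007]
contact_force: [0.3, -0.1, 3.7]
grip_width: 21.0
finger_force: 30.0
```

Emit:
servo_tool([
  [0,0,-0.1],
  [0,0,-0.18],
  [0,0,-0.2],
  [0,0,-0.15],
  [0.08,0.07,0],
  [0.15,0.125,0],
  [0.18,0.15,0],
  [0.18,0.15,0],
], spin=[0,0,0,0,0,0,0,0])

```text
time: 25.85
tool_pos: [497.6, 67.0, 139.0]
tcp_rot: [-3.14, -0.0, 2.007]
contact_force: [0.7, -1.3, -1.7]
grip_width: 20.7
finger_force: 30.0
```

Emit:
servo_tool([
  [0.18,0.15,0],
  [0.12,0.1,0],
  [0.06,0.05,0],
  [0.0295,0.024,0.04],
  [0,0,0.15],
  [0,0,0.17],
  [0,0,0.11],
  [0,0,0],
], spin=[0,0,0,0,0,0,0,0])

```text
time: 26.85
tool_pos: [522.1, 162.5, 43.5]
tcp_rot: [-3.137, -0.001, 2.006]
contact_force: [-0.1, 0.5, -0.9]
grip_width: 21.0
finger_force: 30.0
```

```bash
python3 look.py p100 524 163.8 29.7
```

```text
t 26.85 pos [522.1 162.5  43.5] rot [-1.7972e+02 -7.0000e-02  1.1493e+02] F [-0.1  0.5 -0.9] w 21.0 shares [0.0018 0.0115 0.0692]
```

View pics/p100.png

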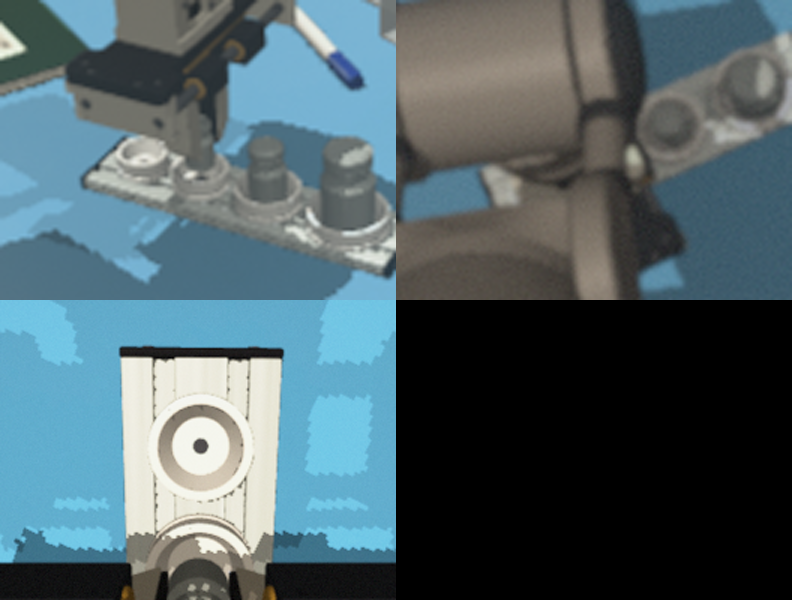

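The scene shows the weight over cup_100. In the wrist crop the weight is at column 199 and the ring at about 200.5, so they're aligned. Lowering.

Emit:
servo_tool([
  [0,0,0],
  [0,0,0],
  [0,0,0.025],
  [0,0,0.02],
  [0,0,0.015],
  [0,0,0.01],
  [0,0,0.006],
  [0,0,0],
], spin=[0,0,0,0,0,0,0,0])

```text
time: 28.0
tool_pos: [523.7, 163.8, 30.3]
tcp_rot: [-3.142, -0.0, 2.007]
contact_force: [0.5, -0.5, -0.8]
grip_width: 20.6
finger_force: 30.0
```

Emit:
servo_tool([
  [0,0,0.003],
  [0,0,0],
  [0,0,0.003],
  [0,0,0],
  [0,0,0],
  [0,0,0],
  [0,0,0],
  [0,0,0],
], spin=[0,0,0,0,0,0,0,0])

```text
time: 29.0
tool_pos: [523.8, 163.9, 29.7]
tcp_rot: [3.141, 0.0, 2.007]
contact_force: [-1.6, -0.6, 5.9]
grip_width: 20.7
finger_force: 30.0
```

Emit:
servo_tool([
  [0,0,0],
  [0,0,0],
  [0,0,0],
  [0,0,0],
  [0,0,-0.06],
  [0,0,-0.14],
  [0,0,-0.2],
  [0,0,-0.2],
], spin=[0,0,0,0,0,0,0,0], hand=0)

```text
time: 30.0
tool_pos: [523.7, 163.8, 151.1]
tcp_rot: [3.141, 0.0, 2.007]
contact_force: [0.5, -0.7, 0.2]
grip_width: 46.0
finger_force: 0.0
```

Emit:
servo_tool([
  [-0.13,-0.034,0],
  [-0.22,-0.059,0],
  [-0.25,-0.066,0],
  [-0.25,-0.066,0],
  [-0.2,-0.053,0],
  [-0.12,-0.032,0],
  [-0.0445,-0.0125,0],
  [0,0,0.1],
], spin=[0,0,0,0,0,0,0,0])

```text
time: 31.0
tool_pos: [569.0, -84.1, 130.7]
tcp_rot: [3.138, 0.002, 2.006]
contact_force: [0.2, 0.3, 0.8]
grip_width: 46.1
finger_force: 0.0
```

Emit:
servo_tool([
  [0,0,0.15],
  [0,0,0.1],
  [0,0,0],
  [0,0,0],
  [0,0,0],
  [0,0,0],
  [0,0,0],
  [0,0,0],
], spin=[0,0,0,0,0,0,0,0])

```text
time: 32.0
tool_pos: [567.9, -83.6, 79.2]
tcp_rot: [3.141, 0.0, 2.007]
contact_force: [0.2, 0.2, 0.3]
grip_width: 45.6
finger_force: 0.0
```

```bash
python3 - <<'E'
from h import *
from plant import optics
to(568,-83.5,13.5)
t,s,w=[optics.capture(k) for k in("top","scene","wrist")]
pickle.dump((t,s,w),open("p50a.pkl","wb"))
f=lambda i:cv2.resize(i,(396,300),interpolation=cv2.INTER_CUBIC)
u,v=proj(s,(540,120,40)).astype(int);a=s["frame"][v-50:v+50,u-66:u+66]
u,v=proj(t,(540,120,40)).astype(int);b=t["frame"][v-50:v+50,u-66:u+66]
cv2.imwrite("pics/p50a.png",np.vstack([np.hstack([f(a),f(b)]),np.hstack([f(w["frame"][60:260,150:414]),f(s["frame"][190:290,240:372])])]))
print(proj(w,(568,-83.5,30)))
E
```

```text
t 32.0 pos [567.9 -83.6  79.2] rot [179.99   0.   115.  ] F [0.2 0.2 0.3] w 45.6 shares [0.0004 0.0005 0.3287]
[280.58593973 230.04139289]
```

View pics/p50a.png

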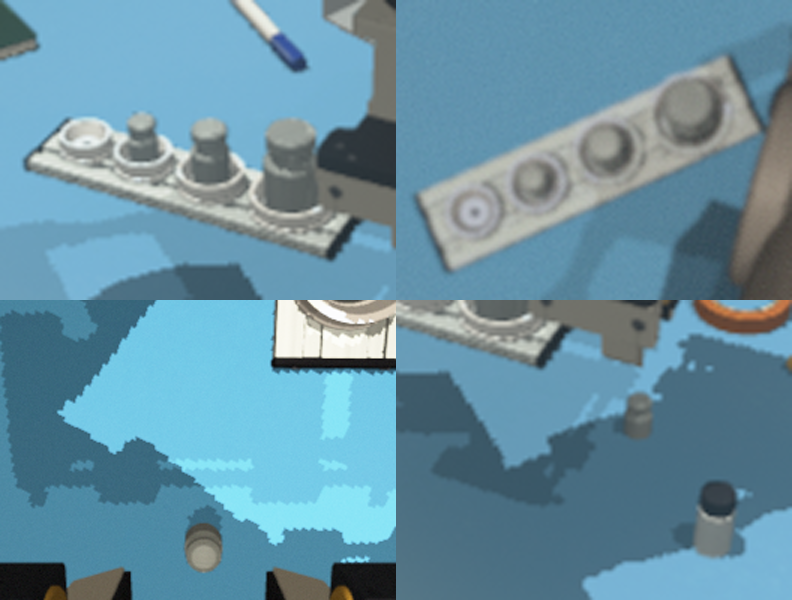

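All three placed weights stand in their cups, and the dot of the empty cup_50 shows at the left. In the wrist crop the 50 g knob is at (203.5,555) with the fingers' middle at 199, so I'll shift about 1.4 mm. I'll centre it with a low close first, so the small weight can't be tipped, then grip it higher.

Emit:
servo_tool([
  [0,0.007,0.06],
  [0,0,0.1],
  [0,0,0.1],
  [0,0,0.07],
  [0,0,0.04],
  [0,0,0],
  [0,0,0],
  [0,0,0],
], spin=[0,0,0,0,0,0,0,0])

```text
time: 33.15
tool_pos: [569.6, -83.1, 5.8]
tcp_rot: [3.141, 0.001, 2.007]
contact_force: [0.0, 0.3, 0.0]
grip_width: 45.8
finger_force: 0.0
```

Emit:
servo_tool([
  [0,0,0],
  [0,0,0],
  [0,0,0],
  [0,0,0],
  [0,0,0],
  [0,0,0],
  [0,0,0],
  [0,0,0],
], spin=[0,0,0,0,0,0,0,0], hand=-1)

```text
time: 34.15
tool_pos: [569.2, -83.0, 5.2]
tcp_rot: [3.141, 0.0, 2.007]
contact_force: [0.0, -0.2, 0.5]
grip_width: 17.0
finger_force: 30.0
```

Emit:
servo_tool([
  [0,0,0],
  [0,0,0],
  [0,0,0],
  [0,0,0],
  [0,0,-0.02],
  [0,0,-0.02],
  [0,0,0],
  [0,0,0],
], spin=[0,0,0,0,0,0,0,0], hand=-0.4)

```text
time: 35.15
tool_pos: [569.2, -83.0, 13.2]
tcp_rot: [3.141, 0.0, 2.007]
contact_force: [0.2, -0.2, -0.7]
grip_width: 27.4
finger_force: 0.0
```

Emit:
servo_tool([
  [0,0,0],
  [0,0,0],
  [0,0,0],
  [0,0,0],
  [0,0,0],
  [0,0,0],
  [0,0,0],
  [0,0,0],
], spin=[0,0,0,0,0,0,0,0], hand=-1)

```text
time: 36.15
tool_pos: [569.2, -83.0, 13.1]
tcp_rot: [3.142, -0.0, 2.007]
contact_force: [-0.2, 0.5, -1.2]
grip_width: 16.2
finger_force: 30.0
```

Emit:
servo_tool([
  [0,0,-0.1],
  [0,0,-0.18],
  [0,0,-0.2],
  [0,0,-0.15],
  [0,0,0],
  [0,0,0],
  [0,0,0],
  [0,0,0],
], spin=[0,0,0,0,0,0,0,0])

```text
time: 37.15
tool_pos: [568.7, -82.9, 138.0]
tcp_rot: [-3.14, -0.001, 2.007]
contact_force: [-0.2, 0.1, 0.2]
grip_width: 16.2
finger_force: 30.0
```

```bash
python3 - <<'E'
from h import *
d=pickle.load(open("d0.pkl","rb"));w=pickle.load(open("w1.pkl","rb"))
for a,b in(((256,198.3),(286,264)),((229,210.7),(286,214)),((205.3,221),(287,166)),((184.3,230.7),(287,121))):
    print(onz(d["top"],a,16).round(1),onz(w,b,16).round(1))
print(onz(d["scene"],(207,172.3),16).round(1))
to(503,207,140)
E
```

```text
[570.4  56.3  16. ] [575.1  57.2  16. ]
[543.7 113.6  16. ] [548.5 113.8  16. ]
[521.6 163.6  16. ] [525.8 164.7  16. ]
[501.  207.7  16. ] [505.  208.8  16. ]
[507.8 215.   16. ]
t 37.15 pos [568.7 -82.9 138. ] rot [-1.7992e+02 -8.0000e-02  1.1500e+02] F [-0.2  0.1  0.2] w 16.2 shares [ 1.4524  0.3148 -0.0102]
```

Emit:
servo_tool([
  [0.12,0.026,0],
  [0.2,0.0435,0],
  [0.25,0.0544,0],
  [0.26,0.0565,0],
  [0.25,0.0544,0],
  [0.2,0.0435,0],
  [0.12,0.0262,0],
  [0.057,0.0125,0],
], spin=[0,0,0,0,0,0,0,0])

```text
time: 38.15
tool_pos: [502.9, 209.0, 138.7]
tcp_rot: [-3.141, -0.0, 2.009]
contact_force: [1.0, -1.3, -1.0]
grip_width: 16.0
finger_force: 30.0
```

Emit:
servo_tool([
  [0,0,0.1],
  [0,0,0.17],
  [0,0,0.15],
  [0,0,0.045],
  [0,0,0],
  [0,0,0],
  [0,0,0],
  [0,0,0],
], spin=[0,0,0,0,0,0,0,0])

```text
time: 39.15
tool_pos: [503.9, 208.0, 46.8]
tcp_rot: [3.14, 0.0, 2.007]
contact_force: [0.3, 0.2, -0.9]
grip_width: 16.5
finger_force: 30.0
```

```bash
python3 look.py p50 503 208 29.1
```

```text
t 39.15 pos [503.9 208.   46.8] rot [1.7992e+02 1.0000e-02 1.1500e+02] F [ 0.3  0.2 -0.9] w 16.5 shares [ 0.0018 -0.0039  0.0886]
```

View pics/p50.png

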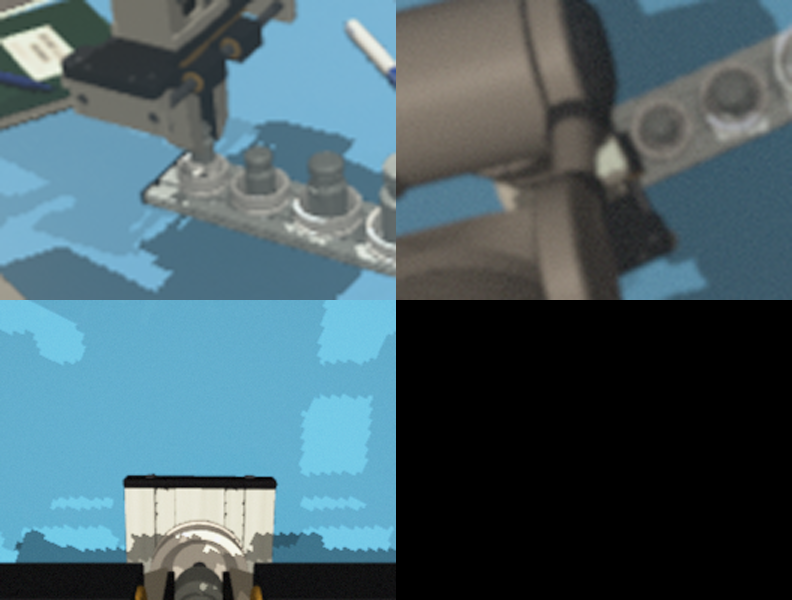

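The scene and wrist crops show the 50 g weight centred over cup_50 (weight column 199, ring about 201). Lowering it in.

Emit:
servo_tool([
  [0,0,0],
  [0,0,0.025],
  [0,0,0.025],
  [0,0,0.015],
  [0,0,0.01],
  [0,0,0.005],
  [0,0,0],
  [0,0,0],
], spin=[0,0,0,0,0,0,0,0])

```text
time: 40.3
tool_pos: [503.6, 207.9, 30.3]
tcp_rot: [3.141, -0.0, 2.007]
contact_force: [0.1, 0.4, -1.1]
grip_width: 16.4
finger_force: 30.0
```

Emit:
servo_tool([
  [0,0,0.004],
  [0,0,0],
  [0,0,0.002],
  [0,0,0],
  [0,0,0.002],
  [0,0,0],
  [0,0,0],
  [0,0,0],
], spin=[0,0,0,0,0,0,0,0])

```text
time: 41.3
tool_pos: [503.6, 207.9, 28.9]
tcp_rot: [3.141, 0.0, 2.007]
contact_force: [-1.8, -0.1, 6.0]
grip_width: 16.1
finger_force: 30.0
```

Emit:
servo_tool([
  [0,0,0],
  [0,0,0],
  [0,0,0],
  [0,0,0],
  [0,0,-0.06],
  [0,0,-0.14],
  [0,0,-0.2],
  [0,0,-0.2],
], spin=[0,0,0,0,0,0,0,0], hand=0)

```text
time: 42.3
tool_pos: [503.4, 207.9, 150.5]
tcp_rot: [3.141, 0.0, 2.007]
contact_force: [0.0, 0.3, 0.2]
grip_width: 45.7
finger_force: 0.0
```

Emit:
servo_tool([
  [-0.12,-0.08,0],
  [-0.2,-0.13,0],
  [-0.25,-0.16,0],
  [-0.25,-0.16,0],
  [-0.25,-0.16,0],
  [-0.25,-0.16,0],
  [-0.12,-0.09,0],
  [0,0,0],
], spin=[0,0,0,0,0,0,0,0])

```text
time: 43.3
tool_pos: [454.6, -134.4, 149.3]
tcp_rot: [3.141, 0.001, 2.003]
contact_force: [0.5, -0.2, 0.4]
grip_width: 46.0
finger_force: 0.0
```

Emit:
servo_tool([
  [-0.1,0,0],
  [-0.1,0,0],
  [0,0,0],
  [0,0,0],
  [0,0,0],
  [0,0,0],
  [0,0,0],
  [0,0,0],
], spin=[0,0,0,0,0,0,0,0])

```text
time: 44.3
tool_pos: [471.7, -168.8, 148.6]
tcp_rot: [3.141, 0.0, 2.007]
contact_force: [-0.6, -0.1, -0.5]
grip_width: 45.8
finger_force: 0.0
```

```bash
python3 - <<'E'
from h import *
from plant import optics
to(0,0,0)
t,s=[optics.capture(k) for k in("top","scene")]
f=lambda i:cv2.resize(i,(396,300),interpolation=cv2.INTER_CUBIC)
a=s["frame"][140:240,175:307];b=t["frame"][160:260,160:292]
cv2.imwrite("pics/end.png",np.vstack([np.hstack([f(a),f(b)]),np.hstack([f(s["frame"][190:290,280:412]),f(t["frame"][160:260,300:432])])]))
for n,h,a,b in(("500",64,(256,198),(275,180)),("200",48,(229,210),(248,176)),("100",38,(206,220),(227,172)),("50",30,(185,230),(207,168))):
    pass
E
```

```text
t 44.3 pos [ 471.7 -168.8  148.6] rot [179.99   0.   115.01] F [-0.6 -0.1 -0.5] w 45.8 shares [ 1.7618 -1.7808  0.7428]
```

View pics/end.png

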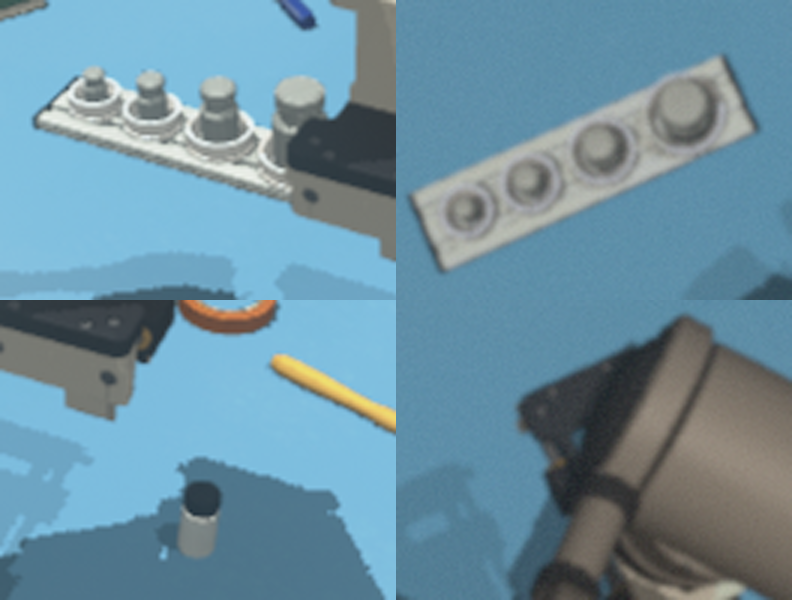

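The end view shows all four weights upright and centred in their cups, in order of size. The vial still stands where it was, and the arm is clear of everything. Handing in.

```bash
python3 -c "
from plant import workorder
print(workorder.close_job())"
```

```text
the job is handed in; nothing more can be done
None
```

I put all four calibration weights back in their matching cups in order of size, upright and fully down, left the vial standing in place, and handed the job in at about 44 s of the 115 s allowed; the hand-in gave no verdict.

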